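Wedge the gift box fast in the packing jig

TASK

Two identical wooden packing jigs stand on the stockroom bench, and only one has a gift box in it. On that jig, slide the thumb wedge firmly along the bar's ramp, towards the wedge's thin end, until it drives the sliding bar against the box and jams it fast, then let go so that it stays jammed. Leave the wedge of the empty jig where it is.

Things in the scene. Friction and masses are not known exactly. Their poses are not given: they have to be found in the camera images.
- jig: Fixed jig holding the wooden gift box (80 x 200 mm, top 84 mm above bench). Plate 225 x 230 x 14 mm; origin on the bench amid it, z up, y along the wedge's travel. From -x to +x: fence with springy rubber pad (4 N/mm; face x = -77 mm), box (far face x = 4 mm), bar, wedge, straight rail (x 85 to 110 mm) whose metal lip covers the wedge body from x = 77 mm; lip top 42 mm above bench.
- bar: Dark wooden bar of the jig with the box: 196 mm long, 22 mm high, top 36 mm above bench. Slides easily (1 N) along the jig's x only: starts at x = 25 to 30 mm in the jig frame, meets the box at about x = 22 mm, then squeezes it into the pad, to x = 17 to 20 mm. Origin: underside, 18 mm from the face that meets the box. Its back is a 9 degree ramp for the wedge. Axes as jig's.
- wedge: Pale wedge in the jig with the box: 110 mm long (y), thin end +y, 22 mm high. Axes as jig's; origin mid underside (14 mm above bench), 12 mm from the rail. Upright tab 14 (x) x 30 (y) mm, centred x = -6, y = -25 mm, top 82 mm above bench. Slides along +y by the rail: starts at jig y = -52 to -40 mm, tightens from y = 20 mm; a 12 to 20 N push jams it at y = 27 to 50 mm; stays when released.
- idle_wedge: The identical wedge in the identical but empty jig: same shape, size and axes. To be left alone.
Not all that is in view belongs to the job. Leave any black or red look-alike of the wedge alone.

How it is judged (in metres and radians):
At the end, for the whole second after the job is handed in: The wedge has been slid at least to the jig's middle (wedge origin past y = 0 in the jig frame), lies flat within 10 degrees and at rest, the bar holds the box against the pad (bar at x below 21 mm in the jig frame), and the released wedge still presses on the bar with more than 2 N (contact force between wedge and bar above 2 N and x of bar in the frame of jig below 0.021 m and y of wedge in the frame of jig above 0 m and angle between wedge's own z axis and vertical below 0.17 rad and linear speed of wedge below 0.01 m/s); the robot touches nothing.
It fails at once if the empty jig's wedge is moved by more than 10 mm (distance of idle_wedge from where it was at the start of the episode above 0.01 m).
It also fails if it takes over 35 s, if anything falls off the work surface, if the arm or the gripper's body presses on something with over 40 N, if the wrist force passes 120 N, or if a joint passes its speed limit or range.

ROBOT

A 7-joint arm with a two-finger parallel gripper is mounted at the origin on the work surface. World frame = base frame: x ahead of the robot, y to its left, z up, the work surface at z = 0. Lengths are in mm, angles in rad, forces in N, time in s.
With the tool pointing down it reaches from about 375 to 925 mm from the base axis. Payload 3.1 kg.
Tool frame: the origin (TCP) lies between the finger pads; the fingertips stand 25 mm ahead of it and the grasp point (between the pads) lies 6 mm ahead of it; z points along the fingers, x is the direction in which the jaws open and shut, and the axes are right-handed (so a half turn about z gives the same grasp; the last joint's range is limited). The gripper opens to 85 mm and grips with 20 to 120 N. Pads are 22 mm wide; open, the fingers measure 114 mm over their backs; the gripper's body (76 mm by 85 mm) begins 54 mm behind the grasp point. The pads swing forward as they close: fully open they stand 13 mm farther back than shut.
Start: joints at [-0.098, 0.383, 0.044, 1.598, -0.018, 1.161, -0.05], TCP at [650.003, 0.022, 256.269] pointing down, gripper open.
Joint ranges: [-2.61, 2.61], [-0.41, 2.15], [-1.48, 1.57], [0, 2.5], [-1.57, 4.71], [0.05, 1.97], [-2.85, 2.85]. Speed limits (rad/s): [2.79, 2.79, 3.14, 3.14, 3.14, 3.14, 3.14].

INTERFACE

Orientations are given as a unit quaternion [w, x, y, z].
In Python, from bench import robot, get_image gives the robot as it stands. The module is installed in compiled form; this text tells all that it offers.
- The arm moves only by the tool servo_tool, never from a script. Its argument "commands" is a list of rows, each a list of 3 entries, a list of its own where there are three numbers: the closure, from -1 (fully open) to 1 (shut), so that 0 is half open, then the shift along the tool's x, y, z in m, then the turn about the tool's z in rad. In form: [[claw, [dx, dy, dz], twist], ...]. A call has exactly 10 rows; each row is the pose to reach, as a shift and turn from the pose commanded when the call began, along the tool's axes at that moment; what a row does not reach only later rows make up. A row lasts 1/10 s, in which the tool goes at most 50 mm and 8.59 degrees, less where a joint would pass 70% of its speed; a pose out of reach is approached as far as the arm can. A call with a gripper value outside its range is refused whole. The fingers move at their own pace and stop on an object; the grip force is fixed at half the most. Time passes only in rows, so rows that repeat a pose let the fingers close, or fill a call up. It gives the time, the measured TCP pose, the force and the opening at its end, in the units of the state.
- robot.sense(): the state, without advancing time (a new reading comes with each control period).
- get_image(name): name is "scene" or "side" or "wrist"; returns a dict with "pixels" (384x512x3 uint8, red, green, blue), "z_map" (384x512 float32, mm along the optical axis (not along the pixel's ray), 0 where there is no reading), "mtx" (3x3 intrinsics, pixels), "R" (3x3) and "t" (3): a world point X has camera coordinates R X + t. Camera axes: x right, y down, z forward; pixel columns grow to the right and rows downward; lengths in mm; the calibration is good to about 2 mm. A picture is of the moment at which its call begins.
- robot.finish_job(): hands the job in, once; it reports no verdict.
The state is a dict: "clock": time; "qpos": joint angles; "joint_vel": joint speeds; "effort": joint torques, N m; "ee_pos": TCP position; "ee_rot": TCP orientation; "wrist_force": force on the tool from outside, world axes, zero at the start; "wrist_torque": the same for the moment, N m; "grip_width": finger opening in mm.
Only numpy, scipy, OpenCV 4.12 (cv2) and the standard library are available. Lean on these libraries where they do the work, as an engineer would, in place of code of your own. Each camera call takes 0.05 s, during which the arm holds its last target.

## Working session

There is one attempt and no reset: what is moved stays moved. The work goes in short steps, Python scripts to look and compute and a tool call to move; the robot and the scene stay as the last step left them, time stands still between calls to the robot, and variables do not carry over. Pictures are saved under pics/ and viewed, and the job is handed in when it is done.

Besides the shell and the picture viewer there is one more tool, called after "Emit:" by a JSON object that holds its "name" and its "arguments". servo_tool: Moves the arm, as the interface text tells. Its arguments: {"type":"object","properties":{"commands":{"type":"array","items":{"type":"array"}}},"required":["commands"]}

```bash
mkdir -p pics
python3 - <<'E'
from bench import robot, get_image
import cv2, numpy as np
s=robot.sense(); print({k:np.round(v,3) for k,v in s.items()})
for n in ["scene","side","wrist"]:
    d=get_image(n); np.savez(f"{n}0.npz",**d)
    cv2.imwrite(f"pics/{n}0.png",d["pixels"][:,:,::-1])
    print(n,d["mtx"].round(1).tolist(),(-d["R"].T@d["t"]).round(0),d["R"].round(2).tolist())
E
```

```text
{'clock': np.float64(0.0), 'qpos': array([-0.098,  0.384,  0.044,  1.6  , -0.018,  1.161, -0.05 ]), 'joint_vel': array([ 0.001,  0.   ,  0.001, -0.001,  0.   , -0.002, -0.   ]), 'effort': array([-1.0000e-03, -4.3347e+01,  1.0240e+00, -2.4951e+01,  1.1000e-02,
        1.1000e-02, -0.0000e+00]), 'ee_pos': array([6.49112e+02, 7.00000e-03, 2.54842e+02]), 'ee_rot': array([ 0.   ,  1.   ,  0.   , -0.001]), 'wrist_force': array([-0.789, -0.501,  0.268]), 'wrist_torque': array([-0.025, -0.02 , -0.01 ]), 'grip_width': np.float64(85.696)}
scene [[394.9, 0.0, 258.0], [0.0, 394.9, 190.0], [0.0, 0.0, 1.0]] [1018.   71.  676.] [[-0.07, 1.0, -0.0], [0.84, 0.06, -0.54], [-0.53, -0.04, -0.84]]
side [[426.8, 0.0, 262.2], [0.0, 426.8, 193.4], [0.0, 0.0, 1.0]] [ 564. -784.  606.] [[1.0, -0.06, 0.01], [-0.02, -0.56, -0.83], [0.05, 0.83, -0.56]]
wrist [[323.9, 0.0, 256.4], [0.0, 323.9, 189.9], [0.0, 0.0, 1.0]] [649.  79. 372.] [[1.0, 0.0, -0.0], [0.0, -0.95, 0.31], [-0.0, -0.31, -0.95]]
```

View pics/scene0.png

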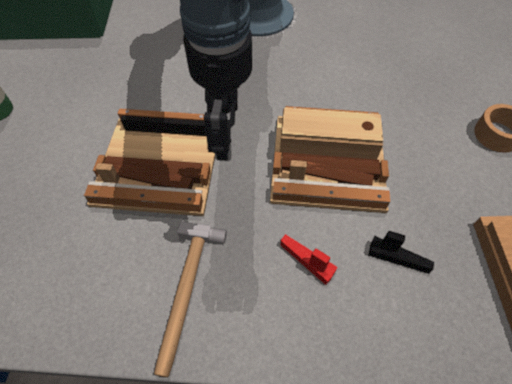

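View pics/side0.png

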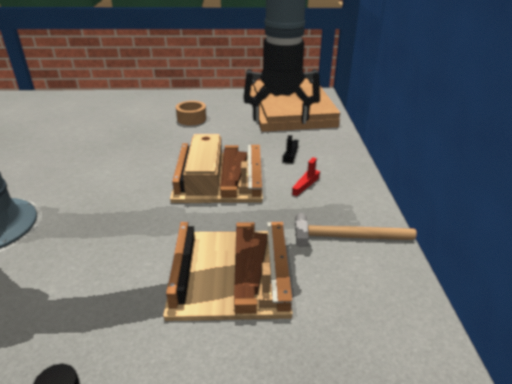

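View pics/wrist0.png

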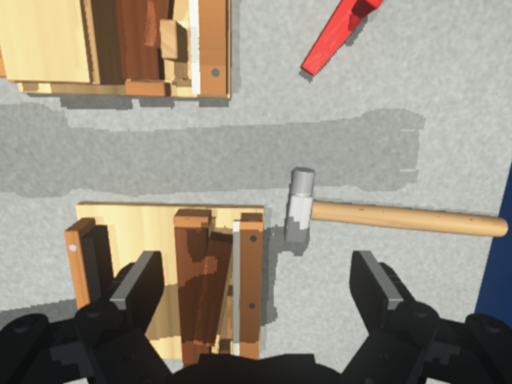

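Candidates for the wedge:
- the pale tab at scene (298,170), in the jig with the box
- the pale tab at (106,172), in the empty jig (idle)
- the red look-alike at (315,258)
- the black look-alike at (400,250)

By the description I choose (298,170). I'll check it in a crop and measure it.

```bash
cat > h.py <<'E'
import numpy as np, cv2
def ray(d,uv,z):
    K,R,t=d["mtx"],d["R"],d["t"]; c=-R.T@t
    v=R.T@np.linalg.inv(K)@np.array([uv[0],uv[1],1.]); return c+v*(z-c[2])/v[2]
def cloud(d):
    K,R,t=d["mtx"],d["R"],d["t"]; Z=d["z_map"]; v,u=np.mgrid[:384,:512]
    P=np.stack([(u-K[0,2])/K[0,0]*Z,(v-K[1,2])/K[1,1]*Z,Z],-1)
    return (P-t)@R
E
python3 - <<'E'
import numpy as np,cv2
from h import *
for n,(a,b,c,e) in {"scene":(260,90,400,220),"side":(160,125,275,210)}.items():
    d=np.load(n+"0.npz"); im=d["pixels"][b:e,a:c,::-1]
    cv2.imwrite(f"pics/{n}crop.png",cv2.resize(im,None,fx=5 if n=="scene" else 6,fy=5 if n=="scene" else 6,interpolation=cv2.INTER_CUBIC)[:600,:800])
d=np.load("scene0.npz");P=cloud(d)
for u,v in [(298,165),(298,172),(330,192),(330,168),(330,120),(387,165),(278,160)]: print(u,v,P[v,u].round(0))
E
```

```text
298 165 [582. 116.  81.]
298 172 [584. 117.  61.]
330 192 [613. 180.  41.]
330 168 [550. 183.  33.]
330 120 [468. 178.  83.]
387 165 [539. 296.  38.]
278 160 [543.  79.  40.]
```

View pics/scenecrop.png

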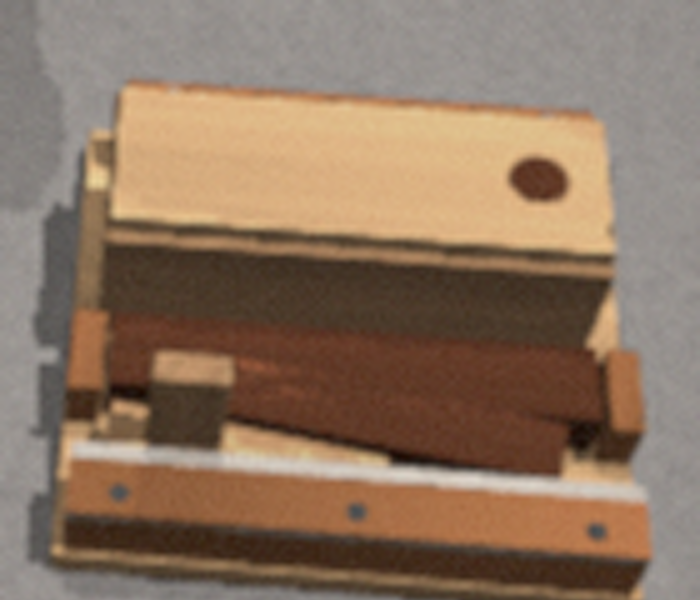

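View pics/sidecrop.png

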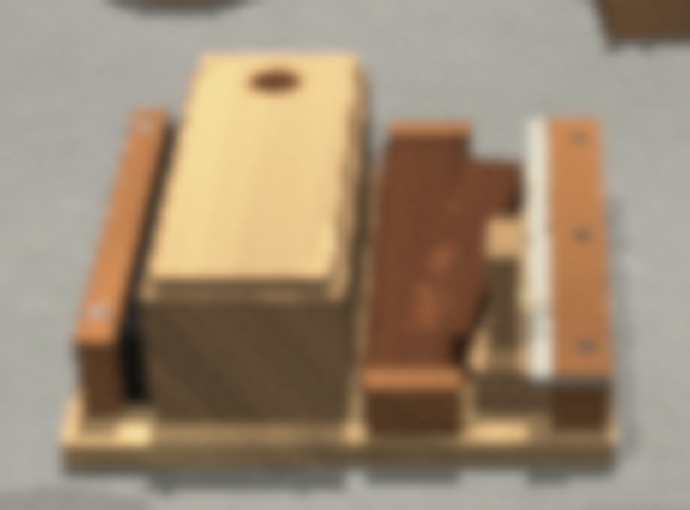

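The crop shows a pale wedge with its tab at about scene (298,164). It lies between the dark bar and the rail with the metal lip, beside the box, so it's the right one. Next I'll compute its pose.

Run:
```python
import numpy as np
from h import *
d=np.load("scene0.npz"); P=cloud(d)
s=[ray(d,(260+(a+.5)/5-.5,90+(b+.5)/5-.5),42) for a,b in [(119,492),(357,512),(597,531)]]
for x in s: print(x.round(1))
v=s[2]-s[0]; yaw=np.arctan2(-v[0],v[1]); print("yaw jig",yaw, np.linalg.norm(v))
ex=np.array([np.cos(yaw),np.sin(yaw)]);ey=np.array([-ex[1],ex[0]])
c=np.array([ray(d,(260+(a+.5)/5-.5,90+(b+.5)/5-.5),82)[:2] for a,b in [(150,353),(235,357),(232,382),(150,380)]])
print(c.round(1), c.mean(0)); 
# jig origin: rail centre at x=97.5
o=s[1][:2]-97.5*ex; print("origin",o, "tab in jig",[( (p-o)@ex,(p-o)@ey) for p in [*c,c.mean(0)]])
# tab via cloud
m=(P[...,2]>74)&(P[...,2]<88)&(P[...,0]>545)&(P[...,0]<620)&(P[...,1]>80)&(P[...,1]<280)
q=P[m][:,:2]; print(len(q),q.mean(0),((q-o)@ex).min(),((q-o)@ex).max(),((q-o)@ey).min(),((q-o)@ey).max())
d=np.load("side0.npz"); 
for a,b in [(487,217),(522,217),(525,255),(487,255)]:
    p=ray(d,(160+(a+.5)/6-.5,125+(b+.5)/6-.5),82)[:2]; print("side",p.round(1),(p-o)@ex,(p-o)@ey)
P=cloud(d); m=(P[...,2]>74)&(P[...,2]<88)&(P[...,0]>545)&(P[...,0]<620)&(P[...,1]>80)&(P[...,1]<280)
q=P[m][:,:2]; print(len(q),q.mean(0) if len(q) else 0)
```

```text
[610.   91.6  42. ]
[613.  181.8  42. ]
[615.4 271.7  42. ]
yaw jig -0.029802473484739533 180.12126522714473
[[573.3  99.8]
 [573.  131.5]
 [584.6 130.4]
 [585.7 100.1]] [579.17397937 115.48982993]
origin [515.49591008 184.72725165] tab in jig [(np.float64(60.30948775596275), np.float64(-83.1299919235984)), (np.float64(59.09592122282718), np.float64(-51.454861214621516)), (np.float64(70.71097509103237), np.float64(-52.198323949512634)), (np.float64(72.73534927799378), np.float64(-82.45359505206844)), (np.float64(65.71293333695401), np.float64(-67.30919303495024))]
117 [579.72739308 116.73437161] 57.57097756066176 73.04348850437933 -80.34435994557937 -51.607725169901144
side [570.6 129.7] 56.69356286176238 -53.39251764526331
side [584.9 129.2] 71.02443820623951 -53.479274931387785
side [585.3  98.6] 72.29077459078783 -83.96296537817567
side [570.1  99.2] 57.10439678484051 -83.85987096714635
49 [576.8372142  109.10839141]
```

Emit:
{"name": "servo_tool", "arguments": {"commands": [[1,[-0.018,-0.018,0],0.03],[1,[-0.036,-0.037,0],0.03],[1,[-0.054,-0.056,0.01],0.03],[1,[-0.072,-0.0745,0.03],0.03],[1,[-0.072,-0.0745,0.055],0.03],[1,[-0.072,-0.0745,0.08],0.03],[1,[-0.072,-0.0745,0.1],0.03],[1,[-0.072,-0.0745,0.11],0.03],[1,[-0.072,-0.0745,0.11],0.03],[1,[-0.072,-0.0745,0.11],0.03]]}}

```text
clock: 1.15
ee_pos: [578.5, 74.5, 146.8]
ee_rot: [-0.0, 1.0, -0.015, 0.0]
wrist_force: [-0.0, -0.0, 0.8]
grip_width: -0.3
```

Emit:
{"name": "servo_tool", "arguments": {"commands": [[1,[0,0,0.01],0],[1,[0,0,0.02],0],[1,[0,0,0.03],0],[1,[0,0,0.04],0],[1,[0,0,0.05],0],[1,[0,0,0.06],0],[1,[0,0,0.067],0],[1,[0,0,0.07],0],[1,[0,0,0.07],0],[1,[0,0,0.07],0]]}}

```text
clock: 2.15
ee_pos: [578.4, 74.6, 76.5]
ee_rot: [-0.0, 1.0, -0.015, 0.0]
wrist_force: [-0.5, -0.2, -0.1]
grip_width: -0.3
```

Run:
```python
from bench import robot, get_image
import cv2, numpy as np
s=robot.sense(); print({k:np.round(s[k],3) for k in ["clock","ee_pos","ee_rot","wrist_force","grip_width"]})
a=get_image("side")["pixels"]; b=get_image("scene")["pixels"]
f=lambda x:cv2.resize(x,(600,450))
a=cv2.resize(a[90:240,140:300],(400,375),interpolation=cv2.INTER_CUBIC); b=cv2.resize(b[70:220,240:400],(400,375),interpolation=cv2.INTER_CUBIC)
cv2.imwrite("pics/near1.png",np.hstack([a,b])[:,:,::-1])
```

```text
{'clock': np.float64(2.15), 'ee_pos': array([578.352,  74.574,  76.534]), 'ee_rot': array([-0.   ,  1.   , -0.015,  0.   ]), 'wrist_force': array([-0.489, -0.188, -0.144]), 'grip_width': np.float64(-0.322)}
```

View pics/near1.png

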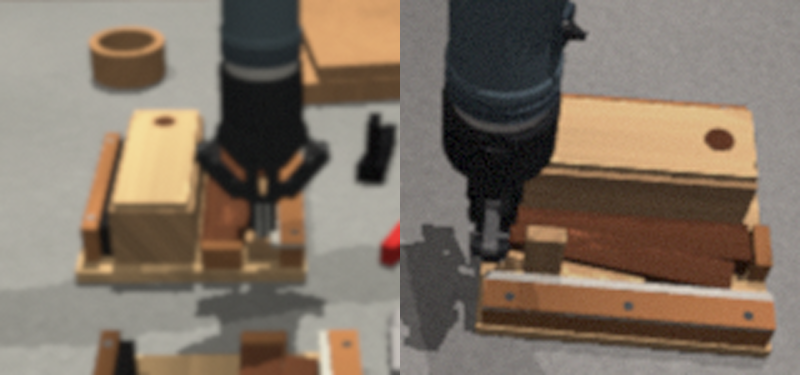

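The side view shows the closed fingers at (265,215). In the scene view they are at (490,240), just on the -y side of the tab at (545,240). They clear the box and rail, so I'll start pushing along tool -y.

Emit:
{"name": "servo_tool", "arguments": {"commands": [[1,[0,-0.005,0],0],[1,[0,-0.01,0],0],[1,[0,-0.015,0],0],[1,[0,-0.02,0],0],[1,[0,-0.025,0],0],[1,[0,-0.03,0],0],[1,[0,-0.035,0],0],[1,[0,-0.04,0],0],[1,[0,-0.045,0],0],[1,[0,-0.05,0],0]]}}

```text
clock: 3.25
ee_pos: [579.7, 124.7, 76.3]
ee_rot: [0.0, 1.0, -0.015, 0.0]
wrist_force: [1.5, -1.5, -0.4]
grip_width: 0.1
```

Emit:
{"name": "servo_tool", "arguments": {"commands": [[1,[0,-0.002,0],0],[1,[0,-0.004,0],0],[1,[0,-0.006,0],0],[1,[0,-0.008,0],0],[1,[0,-0.01,0],0],[1,[0,-0.012,0],0],[1,[0,-0.014,0],0],[1,[0,-0.016,0],0],[1,[0,-0.018,0],0],[1,[0,-0.02,0],0]]}}

```text
clock: 4.25
ee_pos: [580.1, 144.7, 76.3]
ee_rot: [-0.0, 1.0, -0.015, 0.0]
wrist_force: [0.5, -0.3, 0.6]
grip_width: -0.2
```

Run:
```python
from bench import robot, get_image
import cv2, numpy as np
s=robot.sense(); print({k:np.round(s[k],3) for k in ["clock","ee_pos","ee_rot","wrist_force","grip_width"]})
a=get_image("side")["pixels"]; b=get_image("scene")["pixels"]
a=cv2.resize(a[90:240,140:300],(400,375),interpolation=cv2.INTER_CUBIC); b=cv2.resize(b[70:220,240:400],(400,375),interpolation=cv2.INTER_CUBIC)
cv2.imwrite("pics/near2.png",np.hstack([a,b])[:,:,::-1])
```

```text
{'clock': np.float64(4.25), 'ee_pos': array([580.146, 144.662,  76.291]), 'ee_rot': array([-0.   ,  1.   , -0.015,  0.   ]), 'wrist_force': array([ 0.535, -0.319,  0.645]), 'grip_width': np.float64(-0.156)}
```

View pics/near2.png

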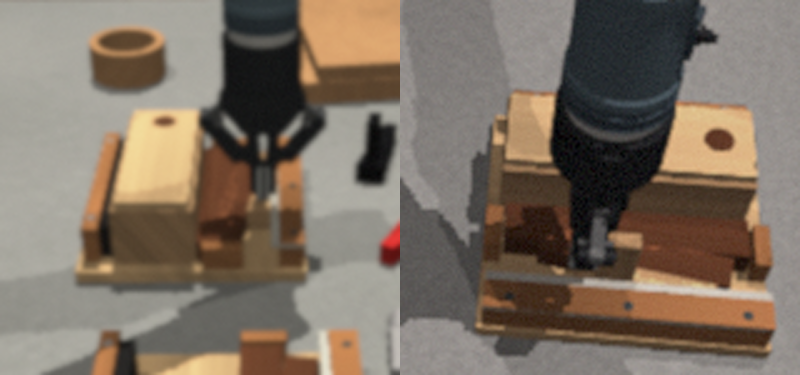

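The tab has moved with the fingers, to about (625,250) in the scene crop, and the force is still low. I'll continue in small steps and watch the wrist force.

Emit:
{"name": "servo_tool", "arguments": {"commands": [[1,[0,-0.001,0],0],[1,[0,-0.002,0],0],[1,[0,-0.003,0],0],[1,[0,-0.004,0],0],[1,[0,-0.005,0],0],[1,[0,-0.006,0],0],[1,[0,-0.007,0],0],[1,[0,-0.008,0],0],[1,[0,-0.009,0],0],[1,[0,-0.01,0],0]]}}

```text
clock: 5.35
ee_pos: [580.2, 151.8, 76.3]
ee_rot: [0.002, 1.0, -0.016, -0.001]
wrist_force: [-1.4, -5.6, 2.4]
grip_width: 0.2
```

Emit:
{"name": "servo_tool", "arguments": {"commands": [[1,[0,-0.001,0],0],[1,[0,-0.002,0],0],[1,[0,-0.003,0],0],[1,[0,-0.004,0],0],[1,[0,-0.005,0],0],[1,[0,-0.006,0],0],[1,[0,-0.007,0],0],[1,[0,-0.008,0],0],[1,[0,-0.008,0],0],[1,[0,-0.008,0],0]]}}

```text
clock: 6.35
ee_pos: [580.3, 157.8, 76.3]
ee_rot: [0.003, 1.0, -0.016, -0.001]
wrist_force: [-1.6, -7.9, 4.6]
grip_width: 0.0
```

Emit:
{"name": "servo_tool", "arguments": {"commands": [[1,[0,-0.001,0],0],[1,[0,-0.002,0],0],[1,[0,-0.003,0],0],[1,[0,-0.004,0],0],[1,[0,-0.005,0],0],[1,[0,-0.006,0],0],[1,[0,-0.007,0],0],[1,[0,-0.008,0],0],[1,[0,-0.008,0],0],[1,[0,-0.008,0],0]]}}

```text
clock: 7.35
ee_pos: [580.4, 162.3, 76.3]
ee_rot: [0.005, 1.0, -0.017, -0.002]
wrist_force: [-2.8, -12.4, 7.2]
grip_width: -0.4
```

Emit:
{"name": "servo_tool", "arguments": {"commands": [[1,[0,-0.001,0],0],[1,[0,-0.002,0],0],[1,[0,-0.003,0],0],[1,[0,-0.004,0],0],[1,[0,-0.005,0],0],[1,[0,-0.006,0],0],[1,[0,-0.007,0],0],[1,[0,-0.008,0],0],[1,[0,-0.008,0],0],[1,[0,-0.008,0],0]]}}

```text
clock: 8.35
ee_pos: [580.5, 166.8, 76.3]
ee_rot: [0.007, 1.0, -0.018, -0.003]
wrist_force: [-4.3, -17.0, 9.7]
grip_width: 0.1
```

Emit:
{"name": "servo_tool", "arguments": {"commands": [[1,[0,-0.001,0],0],[1,[0,-0.002,0],0],[1,[0,-0.003,0],0],[1,[0,-0.004,0],0],[1,[0,-0.005,0],0],[1,[0,-0.005,0],0],[1,[0,-0.005,0],0],[1,[0,-0.005,0],0],[1,[0,-0.005,0],0],[1,[0,-0.005,0],0]]}}

```text
clock: 9.35
ee_pos: [580.6, 169.5, 76.4]
ee_rot: [0.008, 1.0, -0.019, -0.003]
wrist_force: [-5.4, -19.8, 12.7]
grip_width: -0.1
```

Run:
```python
from bench import robot, get_image
import cv2, numpy as np
s=robot.sense(); print({k:np.round(s[k],3) for k in ["clock","ee_pos","ee_rot","wrist_force","grip_width"]})
a=get_image("side")["pixels"]; b=get_image("scene")["pixels"]
a=cv2.resize(a[90:240,140:300],(400,375),interpolation=cv2.INTER_CUBIC); b=cv2.resize(b[70:220,240:400],(400,375),interpolation=cv2.INTER_CUBIC)
cv2.imwrite("pics/near3.png",np.hstack([a,b])[:,:,::-1])
```

```text
{'clock': np.float64(9.35), 'ee_pos': array([580.612, 169.542,  76.362]), 'ee_rot': array([ 0.008,  1.   , -0.019, -0.003]), 'wrist_force': array([ -5.395, -19.757,  12.725]), 'grip_width': np.float64(-0.133)}
```

View pics/near3.png

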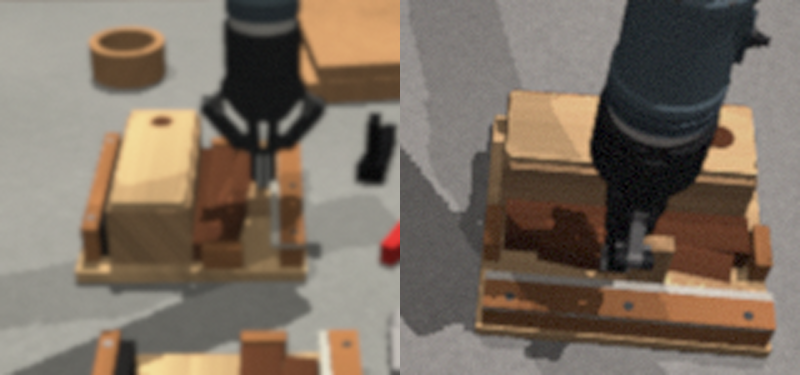

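The push reached about 20 N. The tab is at about (657,250) in the scene crop, and the bar appears to be up against the box. I'll back off along -y first, then lift.

Emit:
{"name": "servo_tool", "arguments": {"commands": [[1,[0,0.004,0],0],[1,[0,0.008,0],0],[1,[0,0.012,0],0],[1,[0,0.016,0],0],[1,[0,0.02,0],0],[1,[0,0.025,0],0],[1,[0,0.03,0],0],[1,[0,0.035,0],0],[1,[0,0.035,0],0],[1,[0,0.035,0],0]]}}

```text
clock: 10.45
ee_pos: [580.3, 148.3, 76.3]
ee_rot: [-0.0, 1.0, -0.015, 0.0]
wrist_force: [-0.6, 0.4, 0.1]
grip_width: 0.1
```

Emit:
{"name": "servo_tool", "arguments": {"commands": [[1,[0,0,-0.015],0],[1,[0,0,-0.03],0],[1,[0,0,-0.05],0],[1,[0,0,-0.07],0],[1,[0,0.02,-0.09],0],[1,[0,0.05,-0.11],0],[1,[0,0.08,-0.13],0],[1,[0,0.11,-0.15],0],[1,[0,0.13,-0.16],0],[1,[0,0.13,-0.16],0]]}}

```text
clock: 11.45
ee_pos: [578.3, 13.8, 240.5]
ee_rot: [0.001, 1.0, -0.019, 0.004]
wrist_force: [1.1, -0.4, -0.3]
grip_width: -0.2
```

Run:
```python
from bench import robot, get_image
import cv2, numpy as np
from h import *
s=robot.sense(); print({k:np.round(s[k],3) for k in ["clock","ee_pos","wrist_force"]})
A=get_image("side");B=get_image("scene");np.savez("scene4.npz",**B);np.savez("side4.npz",**A)
a=A["pixels"]; b=B["pixels"]
a=cv2.resize(a[110:230,160:288],(400,375),interpolation=cv2.INTER_CUBIC); b=cv2.resize(b[90:210,265:393],(400,375),interpolation=cv2.INTER_CUBIC)
cv2.imwrite("pics/near4.png",np.hstack([a,b])[:,:,::-1])
o=np.array([515.5,184.7]);yaw=-.0298;ex=np.array([np.cos(yaw),np.sin(yaw)]);ey=np.array([-ex[1],ex[0]])
for n,d in (("scene0",np.load("scene0.npz")),("scene4",B)):
    P=cloud(d);x=(P[...,:2]-o)@ex;y=(P[...,:2]-o)@ey
    m=(P[...,2]>74)&(P[...,2]<88)&(x>50)&(x<85)&(abs(y)<110)
    print(n,"tab",m.sum(),x[m].mean(),y[m].mean(),"wedge y",y[m].mean()+25)
    # idle
    m=(P[...,2]>74)&(P[...,2]<88)&(P[...,1]<0)&(P[...,0]>540)&(P[...,0]<640)&(P[...,1]>-300)
    print(" idle tab",m.sum(),P[m].mean(0).round(1))
```

```text
{'clock': np.float64(11.45), 'ee_pos': array([578.291,  13.809, 240.532]), 'wrist_force': array([ 1.057, -0.399, -0.322])}
scene0 tab 117 66.22395290909157 -66.02175947635924 wedge y -41.021759476359236
 idle tab 125 [ 610.9 -242.1   79. ]
scene4 tab 122 66.68886585955795 13.94964162794069 wedge y 38.94964162794069
 idle tab 126 [ 611.1 -242.3   79.1]
```

View pics/near4.png

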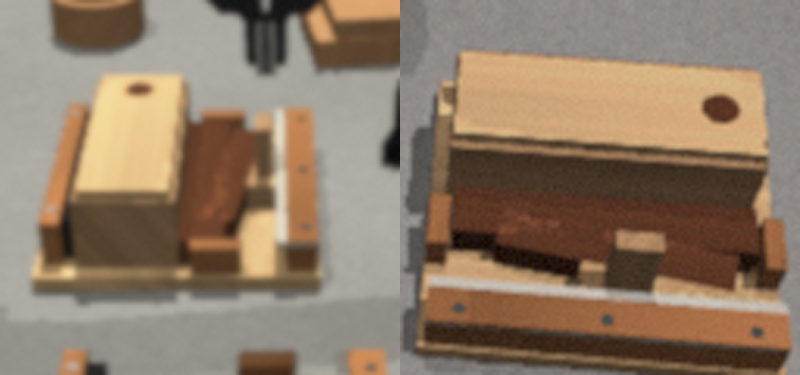

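The wedge has stayed put after release: its tab is at (640,260) in the scene crop and its origin at jig y ≈ 39 mm. The bar lies against the box, and the idle wedge hasn't moved. I'm handing in.

Run:
```python
from bench import robot
print(robot.finish_job()); s=robot.sense(); print(s["clock"],s["wrist_force"].round(1))
```

```text
the job is handed in; nothing more can be done
None
the job is handed in; nothing more can be done
```

The wedge in the jig with the box is jammed and released, and the job is handed in; no verdict was reported. I pushed its tab along +y with the closed fingers until the wrist force reached about 20 N. Then I backed off along -y, lifted clear, and handed in at about 11.5 s.

**Wedge:** after release its origin measured about y = 39 mm in the jig frame, having started near -41 mm. That is inside the 27 to 50 mm range where it jams.

**Bar:** in both pictures it looks pressed against the box. I did not measure its position. From the wedge's travel and the 9 degree ramp I estimate x ≈ 19 mm, which is below the 21 mm limit.

**Idle wedge and arm:** the idle wedge's tab is within about 0.3 mm of where it started. The arm was clear of the jig, with a wrist force of about 1 N.

**Not checked:** the contact force between wedge and bar could not be measured directly. I only know that the wedge stayed in place after release. No checks failed or disagreed beyond a few mm.

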